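# Tap a culture dish with the spring striker

### The arm

A 6-joint arm with a two-finger parallel gripper is mounted at the origin on the work surface. World frame = base frame: x ahead of the robot, y to its left, z up, the work surface at z = 0. Lengths are in m, angles in rad, forces in N, time in s.
With the tool pointing down it reaches from about 0.3 to 0.75 m from the base axis. Payload 8.5 kg.
Tool frame: the origin (TCP) lies midway between the tips of the shut fingers; the grasp point (between the pads) lies 19 mm behind it; z points along the fingers, y is the line along which they close (so a half turn about z gives the same grasp; the last joint's range is limited). The gripper opens to 85 mm and grips with 20 to 120 N. Pads are 22 mm wide; open, the fingers measure 114 mm over their backs; the gripper's body (76 mm by 85 mm) begins 54 mm behind the grasp point. The pads swing forward as they close: fully open they stand 13 mm farther back than shut.
Start: joints at [-1.354, 0.381, 1.297, -0, 1.464, -0.215], TCP at [0.23, -0.5, 0.231] pointing down, gripper open.
Joint ranges: [-3.11, 3.11], [-0.89, 2.33], [0.22, 2.48], [-1.42, 4.56], [0.17, 2.85], [-2.88, 2.88]. Speed limits (rad/s): [2.39, 2.39, 3.14, 3.14, 3.14, 3.14].

### API

Orientations are given as a unit quaternion [x, y, z, w].
In Python, from cell import ctrl gives the robot as it stands.
- The arm moves only by the shell command python3 -m inch 'ROWS' [FORCE]. ROWS is JSON, a list of rows, each a list of 3 entries, a list of its own where there are three numbers: the shift along the tool's x, y, z as a fraction of full scale, then the turn, a rotation vector about the tool's x, y, z as a fraction of full scale, then the closure, from 0 (fully open) to 1 (shut). A call has exactly 10 rows; each row is the pose to reach, as a shift and turn from the pose commanded when the call began, along the tool's axes at that moment; what a row does not reach only later rows make up. Full scale, the value 1, is 100 mm for a shift and pi/2 rad for a turn. A row lasts 1/8 s, in which the tool goes at most 62.5 mm and 10.7 degrees, less where a joint would pass 70% of its speed; a pose out of reach is approached as far as the arm can. A call with a number of a shift or a turn outside -1 to 1 is refused whole. A call with a gripper value outside its range is refused whole. The fingers move at their own pace and stop on an object; FORCE is the grip in N (left out, the last holds). Time passes only in rows, so rows that repeat a pose let the fingers close, or fill a call up. It gives the time, the measured TCP pose, the force, the opening and the grip force at its end, in the units of the state.
- ctrl.get_state(): the state, without advancing time (a new reading comes with each control period).
- ctrl.camera(name): name is "side" or "top" or "wrist"; returns the picture (420x560x3 uint8, red, green, blue); there is no depth.
- ctrl.camera_info(name): a dict with "fx", "fy", "cx", "cy" (pixels), "rvec" (rotation vector, rad) and "tvec" (3), from world to camera coordinates, as OpenCV has them; the wrist camera has in their place "mount" (4x4, takes a point from camera to tool coordinates, whose origin is the TCP and whose axes are the flange's). Camera axes: x right, y down, z forward; pixel columns grow to the right and rows downward; lengths in m; the calibration is good to about 2 mm. The wrist camera is an equidistant fisheye: a pixel r from the principal point sees the ray r / f radians off the axis. A picture is of the moment at which its call begins: read the wrist's pose just before it. camera_info takes no time and is no camera call.
- ctrl.close_job(): hands the job in; it is judged then, once.
Trained networks look in the newest picture that a camera, given by its name, has taken for a name from the list of things; names that differ only in an ending like _2 or _b are one class to them, and where a whole thing is asked for, a point or a joint stands for the part that bears it (a point fixed in the world has none). Each returns a list of dicts, best first, with "conf" (0 to 1); they miss things now and then, are a little off and sometimes report something else, mostly with a low value. They report only what shows in the picture. A call takes as long as a camera call. They do not tell look-alikes from the thing itself.
- ctrl.recognise(camera, name): "position" ([x, y, z] in m, in world coordinates, good to about 4 mm: the middle of the surface that is visible of it).
- ctrl.regions_of(camera, name): "mask" (420x560 bool, what is visible of it).
The state is a dict: "t": time; "joints": joint angles; "joint_vel": joint speeds; "joint_torque": joint torques, N m; "ee_pos": TCP position; "eef_rot": TCP orientation; "ft_force": force on the tool from outside, world axes, zero at the start; "ft_torque": the same for the moment, N m; "grip_width": opening from 0.0 (shut) to 1.0 (fully open); "gripper_force": force on a finger pad.
Only numpy, scipy, OpenCV 4.12 (cv2) and the standard library are available. Lean on these libraries where they do the work, as an engineer would, in place of code of your own. Each camera call takes 0.05 s, during which the arm holds its last target. There are 200 camera calls.

### The job

Tap the small culture dish that lies on the bench with the dish tapper. First lower the dish gently, level, into the round nest of the tapper's stage and let go; then draw the striker back by its upright handle until the sear catches and holds it by itself, let go of the handle, and press the sear's thumb paddle so that the striker fires. Leave the dish sitting flat in the nest, and do not disturb the other labware.

Things in the scene. Friction and masses are not known exactly. Their poses are not given: they have to be found in the camera images.
- tapper: Dish tapper fixed to the bench; origin on the bench under the striker's axis, +x = direction of the blow (handle to dish), z up. Base plate 276 x 100 mm, top at z 16 mm. Along its x in mm: upright handle -146, spring barrel (top z 73) -118 to -54, sear cheeks (top z 83) -24 to 4, bearing block (top z 67) 4 to 18, paddle 40, stage centre 111. Place and yaw differ each time.
- striker (a joint): Draw of the striker in m along the tapper's -x: 0 at rest, its rubber nose 3 mm short of the stage's anvil. A spring pulls it to 0 with 420 N per m (13 N at the sear). Drawn past 0.032 the sear has dropped in, and then holds it alone at about 0.030; end stop at 0.036. Fired, it overshoots to tap the anvil and comes to rest within 3 mm of 0.
- handle (a point): Centre of the black grip of the upright cocking handle: a vertical round post 14 mm in diameter (cap 17 mm), free from 63 to 116 mm above the bench; this point is on its axis at 96 mm. It moves with the striker. At rest 21 mm of free space separate it from the barrel's rear end; nothing stands behind it.
- sear (a joint): Angle of the sear lever (rad): 0 at rest; pressing the paddle down makes it positive, stop at 0.28. It lets a cocked striker go at about 0.18 (paddle about 9 mm down) for about 6 N on the paddle; a spring lifts the paddle back. It moves by itself when the striker's catch passes under it.
- paddle (a point): Centre of the top of the sear's thumb paddle: a ribbed steel plate 28 mm (along the tapper's x) by 26 mm, 85 mm above the bench at rest, about 13 mm of travel down to the stop, free space above.
- nest (a point): Centre of the flat floor of the round nest on the stage, 57 mm above the bench. Its rim is 4 mm high, 58 mm inside diameter at the floor widening to 66 mm at the top, 74 mm outside; the stage disc is 84 mm in diameter. The stage gives a little along the tapper's x.
- dish_mid (a point): Centre, half-way up, of the small culture dish: clear plastic with pale amber filling, taped shut, one rigid piece of about 35 g, 16 mm high. The lowest 5 mm is the base, 55 mm in diameter; the 11 mm above it is the lid, 60 mm. It lies loose and flat on the bench beyond the stage end of the tapper, z axis up.
- big_dishes: Bystander: stack of three larger closed dishes, 90 mm in diameter, 48 mm high; origin at the centre of its underside.
- tip_box: Bystander: closed pipette tip box 82 x 122 mm, 76 mm high, white with a clear lid; origin at the centre of its underside.
- beaker: Bystander: glass beaker 80 mm in diameter, 105 mm high; origin at the centre of its underside.
Not all that is in view belongs to the job. There is more than one size of the part that bears dish_mid; the job needs the middle-sized.

How it is judged:
By the outcome, as a careful person would: the job done as asked, in the order asked, and still so for the second after the job is handed in, with the robot touching nothing.
It also fails if it takes over 54 s, if anything falls off the work surface, if the arm or the gripper's body presses on something with over 40 N, if the wrist force passes 120 N, or if a joint passes its speed limit or range.

## Working session

There is one attempt and no reset: what is moved stays moved. The work goes in short steps, Python scripts to look and compute and a shell command to move; the robot and the scene stay as the last step left them, time stands still between calls to the robot, and variables do not carry over. Pictures are saved under pics/ and viewed, at most 10 in all, crops included, and the job is handed in when it is done.

```bash
mkdir -p pics; ls
cat > h.py <<'E'
import numpy as np, cv2, json
from scipy.spatial.transform import Rotation as R
from cell import ctrl
def save(cam,name):
    im=ctrl.camera(cam); cv2.imwrite(f'pics/{name}.png',im[:,:,::-1]); return im
def ray(cam,uv,st=None):
    """world origin, unit dir"""
    i=ctrl.camera_info(cam); u,v=uv
    x=(u-i['cx'])/i['fx']; y=(v-i['cy'])/i['fy']
    if 'mount' in i:
        r=np.hypot(x,y); d=np.array([np.sin(r)*x/r,np.sin(r)*y/r,np.cos(r)]) if r>1e-9 else np.array([0,0,1.])
        M=np.array(i['mount']); Rt=R.from_quat(st['eef_rot']).as_matrix()
        return np.array(st['ee_pos'])+Rt@M[:3,3], Rt@M[:3,:3]@d
    Rm=cv2.Rodrigues(np.array(i['rvec'],float))[0]; o=-Rm.T@np.array(i['tvec'],float)
    d=Rm.T@np.array([x,y,1.]); return o,d/np.linalg.norm(d)
def proj(cam,p,st=None):
    i=ctrl.camera_info(cam); p=np.array(p,float)
    if 'mount' in i:
        M=np.array(i['mount']); Rt=R.from_quat(st['eef_rot']).as_matrix()
        q=M[:3,:3].T@(Rt.T@(p-np.array(st['ee_pos']))-M[:3,3])
        th=np.arctan2(np.hypot(q[0],q[1]),q[2]); n=np.hypot(q[0],q[1])+1e-12
        return np.array([i['cx']+i['fx']*th*q[0]/n, i['cy']+i['fy']*th*q[1]/n])
    q=cv2.Rodrigues(np.array(i['rvec'],float))[0]@p+np.array(i['tvec'],float).ravel()
    return np.array([i['cx']+i['fx']*q[0]/q[2], i['cy']+i['fy']*q[1]/q[2]])
def tri(rays):
    A=0;b=0
    for o,d in rays:
        P=np.eye(3)-np.outer(d,d); A=A+P; b=b+P@o
    p=np.linalg.solve(A,b); return p,[float(np.linalg.norm((np.eye(3)-np.outer(d,d))@(p-o))) for o,d in rays]
def atz(o,d,z): return o+d*(z-o[2])/d[2]
E
python3 - <<'E'
from h import *
np.set_printoptions(precision=4,suppress=True)
a=save('top','top0');b=save('side','side0')
cv2.imwrite('pics/both0.png',cv2.resize(np.vstack([a,b])[:,:,::-1],(420,600*1)) if 0 else np.hstack([a,b])[:,:,::-1])
for c in('top','side'):
    for n in('tapper','handle','paddle','nest','dish_mid','big_dishes','tip_box','beaker'):
        r=ctrl.recognise(c,n)
        print(c,n,[(np.round(x['position'],3).tolist(),round(x['conf'],2),proj(c,x['position']).round().tolist()) for x in r])
print(ctrl.get_state()); print({k:v for k,v in ctrl.camera_info('wrist').items()})
E
```

```text
pics
top tapper [([0.532, -0.008, 0.018], 0.74, [278.0, 218.0])]
top handle [([0.545, -0.146, 0.066], 0.61, [327.0, 211.0])]
top paddle [([0.524, 0.005, 0.081], 0.54, [274.0, 219.0])]
top nest []
top dish_mid [([0.537, 0.424, 0.018], 0.89, [132.0, 218.0]), ([0.515, 0.319, 0.018], 0.73, [167.0, 225.0]), ([0.728, -0.068, 0.08], 0.58, [299.0, 147.0]), ([0.521, 0.23, 0.013], 0.53, [197.0, 223.0])]
top big_dishes []
top tip_box [([0.726, -0.068, 0.081], 0.7, [298.0, 147.0])]
top beaker [([0.716, 0.306, 0.054], 0.84, [169.0, 155.0])]
side tapper [([0.519, 0.022, 0.051], 0.62, [289.0, 228.0])]
side handle [([0.545, -0.157, 0.066], 0.53, [315.0, 184.0])]
side paddle [([0.528, 0.016, 0.082], 0.61, [287.0, 217.0])]
side nest [([0.514, 0.1, 0.053], 0.64, [274.0, 247.0]), ([0.529, 0.012, 0.082], 0.59, [288.0, 216.0])]
side dish_mid [([0.538, 0.428, 0.019], 0.94, [179.0, 347.0]), ([0.513, 0.322, 0.014], 0.81, [220.0, 318.0]), ([0.515, 0.228, 0.015], 0.6, [244.0, 290.0]), ([0.529, 0.019, 0.082], 0.42, [287.0, 218.0])]
side big_dishes [([0.414, -0.396, 0.047], 0.82, [388.0, 162.0])]
side tip_box [(
[... 202 characters left out ...]
: array([-0.    ,  0.0008, -0.0009,  0.0008, -0.0017, -0.0007]), 'joint_torque': array([  0.0012, -44.8324, -23.1466,  -0.0001,   0.0005,  -0.    ]), 'ee_pos': array([ 0.2302, -0.4995,  0.2313]), 'eef_rot': array([ 0.9768,  0.2142,  0.    , -0.    ]), 'ft_force': array([-0.8083,  0.312 , -1.3271]), 'ft_torque': array([ 0.0375,  0.0347, -0.0124]), 'gripper_force': 0.0, 'grip_width': 1.0038953438077443}
{'fx': 325.19226210127806, 'fy': 325.19226210127806, 'cx': 274.98462300113056, 'cy': 208.67929600844016, 'mount': array([[-0.0009, -0.9555, -0.295 ,  0.0742],
       [ 1.    , -0.0008, -0.0004,  0.    ],
       [ 0.0002, -0.295 ,  0.9555, -0.142 ],
       [ 0.    ,  0.    ,  0.    ,  1.    ]])}
```

View pics/top0.png

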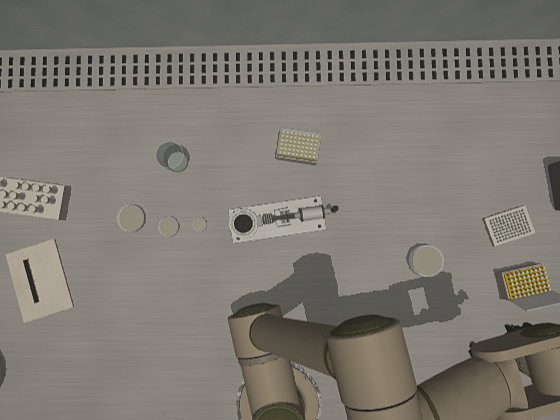

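View pics/side0.png

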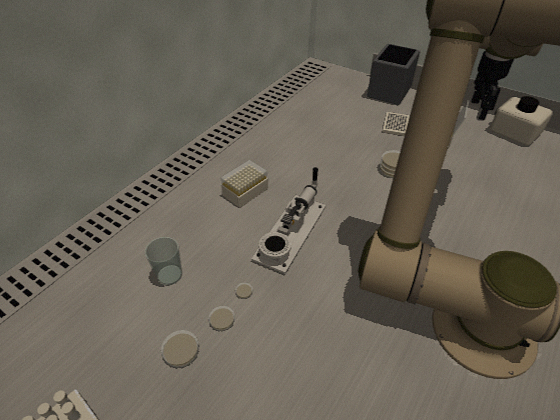

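Top view: three dishes at (132,218), (167,226) and (198,224). The middle one by size looks like (167,226). The tapper runs from the handle at (330,209) to the nest at (243,223). Next I'll check the sizes and triangulate.

Run:
```python
from h import *
np.set_printoptions(precision=4,suppress=True)
a=ctrl.camera('top'); res={}
for c in('top','side'):
    if c=='side': s=ctrl.camera('side')
    for x in ctrl.regions_of(c,'dish_mid'):
        m=x['mask'].astype(np.uint8); M=cv2.moments(m); u=(M['m10']/M['m00'],M['m01']/M['m00'])
        p=atz(*ray(c,u),.012); 
        # footprint diameter at z=.016
        ct=max(cv2.findContours(m,0,2)[0],key=cv2.contourArea)[:,0]
        q=np.array([atz(*ray(c,k),.016)[:2] for k in ct]); ext=np.ptp(q,axis=0)
        print(c,round(x['conf'],2),np.round(u,1),p,'ext',ext); res.setdefault(c,[]).append((u,p))
for ut,pt in res['top']:
    for us,ps in res['side']:
        if np.linalg.norm(pt-ps)<.03: print('tri',tri([ray('top',ut),ray('side',us)]))
# dark nest floor centroid
for c,(x0,y0,x1,y1) in {'top':(225,205,262,242),'side':(258,230,292,262)}.items():
    im=a if c=='top' else s
    g=cv2.cvtColor(im,cv2.COLOR_RGB2GRAY)[y0:y1,x0:x1]; b=(g<60).astype(np.uint8)
    n,l,st,ce=cv2.connectedComponentsWithStats(b); k=1+np.argmax(st[1:,4]); print(c,'nest',ce[k]+[x0,y0],st[k]); res['n'+c]=ce[k]+[x0,y0]
print('nest tri',tri([ray('top',res['ntop']),ray('side',res['nside'])]), atz(*ray('top',res['ntop']),.057),atz(*ray('side',res['nside']),.057))
A=cv2.resize(a[185:255,110:350],None,fx=3.3,fy=3.3,interpolation=2); B=cv2.resize(s[160:370,150:340],(340,360))
B=np.hstack([B,np.zeros((360,A.shape[1]-340,3),np.uint8)]); cv2.imwrite('pics/crop1.png',np.vstack([A,B])[:,:,::-1])
```

```text
top 0.84 [168.4 225.1] [0.5153 0.3161 0.012 ] ext [0.0587 0.0618]
top 0.69 [199.5 223.7] [0.518  0.2245 0.012 ] ext [0.0383 0.0382]
top 0.58 [131.  217.2] [0.5405 0.4272 0.012 ] ext [0.0799 0.0829]
side 0.95 [179.2 348.2] [0.5401 0.4277 0.012 ] ext [0.087  0.0839]
side 0.94 [221. 318.] [0.5122 0.3183 0.012 ] ext [0.0623 0.0597]
side 0.75 [243.1 290.6] [0.5161 0.2297 0.012 ] ext [0.0408 0.0423]
tri (array([0.5149, 0.3169, 0.0075]), [0.0007076798817163533, 0.0007076798817162423])
tri (array([0.5188, 0.226 , 0.0052]), [0.0004827422617857376, 0.00048274226178581523])
tri (array([0.5406, 0.4275, 0.0112]), [2.4674639956147402e-05, 2.4674639956187097e-05])
top nest [242.756 223.028] [  9  10  18  18 250]
side nest [274.652 243.28 ] [  7   6  20  16 250]
nest tri (array([0.5156, 0.0932, 0.0586]), [2.285759960284113e-06, 2.2857599604124765e-06]) [0.5157 0.0934 0.057 ] [0.5164 0.0921 0.057 ]
```

View pics/crop1.png

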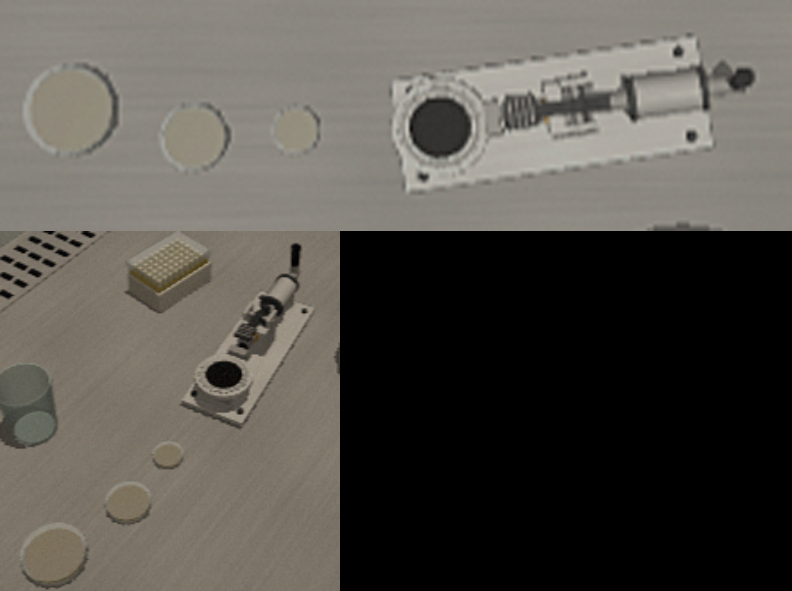

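The crop confirms three dishes, measured at about 82, 60 and 39 mm across. The 60 mm one at top px (167,226) is the middle-sized one and matches the text, at (0.515, 0.317). The nest triangulates to (0.516, 0.093, 0.058), which fits 57 mm. Starting to move, at the travel height of 0.23.

```bash
python3 -m inch '[[[0.4,-0.4,0],[0,0,0],0],[[0.8,-0.8,0],[0,0,0],0],[[1,-1,0],[0,0,0],0],[[1,-1,0],[0,0,0],0],[[1,-1,0],[0,0,0],0],[[1,-1,0],[0,0,0],0],[[1,-1,0],[0,0,0],0],[[1,-1,0],[0,0,0],0],[[1,-1,0],[0,0,0],0],[[1,-1,0],[0,0,0],0]]' 40
python3 -m inch '[[[0.4,-0.4,0],[0,0,0],0],[[0.8,-0.8,0],[0,0,0],0],[[1,-1,0],[0,0,0],0],[[1,-1,0],[0,0,0],0],[[1,-1,0],[0,0,0],0],[[1,-1,0],[0,0,0],0],[[1,-1,0],[0,0,0],0],[[1,-1,0],[0,0,0],0],[[1,-1,0],[0,0,0],0],[[1,-1,0],[0,0,0],0]]'
python3 -m inch '[[[0.4,-0.4,0],[0,0,0],0],[[0.8,-0.8,0],[0,0,0],0],[[1,-1,0],[0,0,0],0],[[1,-1,0],[0,0,0],0],[[1,-1,0],[0,0,0],0],[[1,-1,0],[0,0,0],0],[[1,-1,0],[0,0,0],0],[[1,-1,0],[0,0,0],0],[[1,-1,0],[0,0,0],0],[[1,-1,0],[0,0,0],0]]'
python3 - <<'E'
from h import *
np.set_printoptions(precision=4,suppress=True)
a=ctrl.camera('top');s=ctrl.camera('side');st=ctrl.get_state();w=save('wrist','w1')
print(tri([ray('top',(334.8,208)),ray('side',(315.3,170))]))
c={}
for cam in('top','side','wrist'):
  for n in('handle','paddle'):
    for x in ctrl.regions_of(cam,n)[:1]:
        m=x['mask']; v,u=np.where(m); c[n,cam]=(u.mean(),v.mean()); print(n,cam,round(x['conf'],2),c[n,cam],u.min(),u.max(),v.min(),v.max())
for n in('handle','paddle'):
    r=[ray(k,c[n,k],st) for k in('top','side','wrist') if (n,k) in c]
    if len(r)>1: print(n,tri(r))
E
```

```text
t: 2.35
ee_pos: [0.2791, -0.3669, 0.2313]
eef_rot: [0.977, 0.214, 0.0, 0.0]
ft_force: [-0.1, -0.1, 0.2]
grip_width: 0.999
gripper_force: 0.0
t: 3.6
ee_pos: [0.3281, -0.2342, 0.2313]
eef_rot: [0.977, 0.214, -0.0, -0.0]
ft_force: [-1.0, -0.8, 0.9]
grip_width: 0.997
gripper_force: 0.0
t: 4.85
ee_pos: [0.3771, -0.1015, 0.2313]
eef_rot: [0.977, 0.214, 0.0, 0.0]
ft_force: [0.4, -0.1, 0.2]
grip_width: 0.999
gripper_force: 0.0
(array([ 0.5492, -0.1614,  0.113 ]), [0.00023933150943841142, 0.000239331509438413])
paddle top 0.67 (np.float64(276.0), np.float64(217.38277511961724)) 263 294 213 223
handle side 0.52 (np.float64(309.14201183431953), np.float64(185.8343195266272)) 284 318 167 228
paddle side 0.45 (np.float64(289.5593220338983), np.float64(214.42372881355934)) 280 300 203 224
handle wrist 0.67 (np.float64(359.87516512549536), np.float64(43.49735799207398)) 208 436 1 71
paddle wrist 0.97 (np.float64(257.45398230088495), np.float64(8.405309734513274)) 201 300 0 25
handle (array([ 0.534 , -0.1097,  0.0962]), [0.0030091018776325145, 0.003009101877632568])
paddle (array([ 0.5314, -0.0071,  0.0672]), [0.006173443763162713, 0.0043236712459793925, 0.006739389594887224])
```

View pics/w1.png

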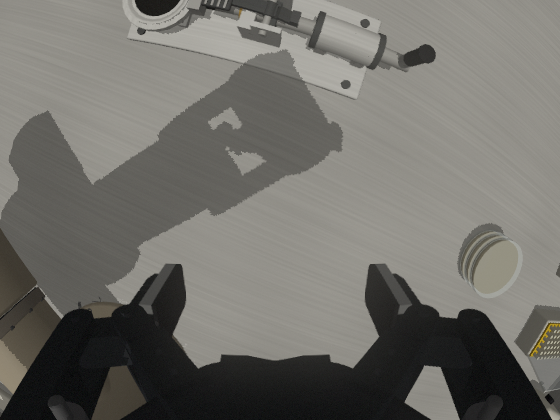

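The wrist view shows the handle cap at (427,53), and the dish stage leaves the frame at top left. The handle-to-nest distance measures 256.8 mm (should be 257) and the yaw is 97.5°, so the tapper fix is good. On to the dish, turning the fingers to close across the tapper.

```bash
python3 -m inch '[[[0.4,-0.4,0],[0,0,0],0],[[0.8,-0.8,0],[0,0,0],0],[[1,-1,0],[0,0,0],0],[[1,-1,0],[0,0,0],0],[[1,-1,0],[0,0,0],0],[[1,-1,0],[0,0,0],0],[[1,-1,0],[0,0,0],0],[[1,-1,0],[0,0,0],0],[[1,-1,0],[0,0,0],0],[[1,-1,0],[0,0,0],0]]'
python3 -m inch '[[[0.4,-0.4,0],[0,0,0],0],[[0.8,-0.8,0],[0,0,0],0],[[1,-1,0],[0,0,0],0],[[1,-1,0],[0,0,0],0],[[1,-1,0],[0,0,0],0],[[1,-1,0],[0,0,0],0],[[1,-1,0],[0,0,0],0],[[1,-1,0],[0,0,0],0],[[1,-1,0],[0,0,0],0],[[1,-1,0],[0,0,0],0]]'
python3 -m inch '[[[0.3,-0.3,0.2],[0,0,-0.1],0],[[0.6,-0.6,0.4],[0,0,-0.2],0],[[0.9,-0.9,0.6],[0,0,-0.3],0],[[1,-1,0.8],[0,0,-0.4],0],[[1,-1,1],[0,0,-0.5],0],[[1,-1,1],[0,0,-0.6],0],[[1,-1,1],[0,0,-0.7],0],[[1,-1,1],[0,0,-0.809],0],[[1,-1,1],[0,0,-0.809],0],[[1,-1,1],[0,0,-0.809],0]]'
python3 - <<'E'
from h import *
np.set_printoptions(precision=4,suppress=True)
st=ctrl.get_state();w=save('wrist','w2'); p0=np.array(st['ee_pos']); Rt=R.from_quat(st['eef_rot']).as_matrix()
print(p0, np.degrees(np.arctan2(Rt[1,0],Rt[0,0])))
for x in ctrl.regions_of('wrist','dish_mid'):
    m=x['mask'].astype(np.uint8); ct=max(cv2.findContours(m,0,2)[0],key=cv2.contourArea)[:,0]
    q=np.array([atz(*ray('wrist',k,st),.016)[:2] for k in ct]); (c,r)=cv2.minEnclosingCircle(q.astype(np.float32))
    print(round(x['conf'],2),ct.min(0),ct.max(0),'ctr',q.min(0)/2+q.max(0)/2,c,'d',2*r,'tool delta',Rt.T@(np.array([c[0],c[1],.02])-p0))
print(proj('wrist',p0,st))
E
```

```text
t: 6.55
ee_pos: [0.426, 0.0312, 0.2313]
eef_rot: [0.977, 0.214, 0.0, -0.0]
ft_force: [-0.8, 1.0, 0.1]
grip_width: 1.001
gripper_force: 0.0
t: 7.8
ee_pos: [0.475, 0.1638, 0.2314]
eef_rot: [0.977, 0.214, 0.0, -0.0]
ft_force: [0.4, -0.3, 0.0]
grip_width: 1.001
gripper_force: 0.0
t: 9.05
ee_pos: [0.524, 0.2966, 0.1313]
eef_rot: [0.66, 0.751, -0.0, -0.0]
ft_force: [0.2, 0.8, 0.7]
grip_width: 1.0
gripper_force: 0.0
[0.524  0.2966 0.1313] 97.36373661129494
0.93 [229 140] [300 212] ctr [0.5116 0.3178] (0.5114932060241699, 0.3175457715988159) d 0.06010061129927635 tool delta [ 0.0224 -0.0097  0.1113]
0.83 [264   0] [366  98] ctr [0.5381 0.4273] (0.5376555919647217, 0.4272864758968353) d 0.08412516117095947 tool delta [0.1279 0.0303 0.1113]
[277.1195 269.2724]
```

View pics/w2.png

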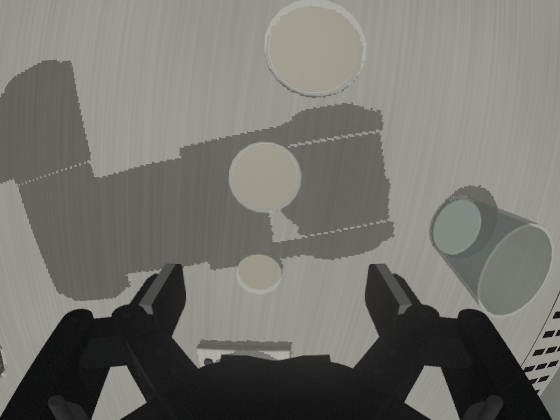

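The wrist view shows the 60 mm dish at (265,177), the small one at (260,272) and the large one at (316,49). The middle dish is at (0.512, 0.3175), which agrees with the fixed cameras. Descending so the finger tips end about 7 mm above the bench, on the lid.

```bash
python3 -m inch '[[[0.22,-0.09,0.1],[0,0,0],0],[[0.22,-0.09,0.3],[0,0,0],0],[[0.22,-0.09,0.5],[0,0,0],0],[[0.22,-0.09,0.7],[0,0,0],0],[[0.22,-0.09,0.85],[0,0,0],0],[[0.22,-0.09,0.95],[0,0,0],0],[[0.22,-0.09,1],[0,0,0],0],[[0.22,-0.09,1],[0,0,0],0],[[0.22,-0.09,1],[0,0,0],0],[[0.22,-0.09,1],[0,0,0],0]]' 30
python3 -m inch '[[[0,0,0.12],[0,0,0],0],[[0,0,0.22],[0,0,0],0],[[0,0,0.3],[0,0,0],0],[[0,0,0.31],[0,0,0],0],[[0,0,0.31],[0,0,0],0.2],[[0,0,0.31],[0,0,0],0.4],[[0,0,0.31],[0,0,0],0.6],[[0,0,0.31],[0,0,0],0.6],[[0,0,0.31],[0,0,0],0.6],[[0,0,0.31],[0,0,0],0.6]]' 30
```

```text
t: 10.4
ee_pos: [0.5124, 0.3172, 0.0318]
eef_rot: [0.659, 0.752, 0.0, 0.0]
ft_force: [0.6, 0.1, 0.8]
grip_width: 1.004
gripper_force: 0.0
t: 11.65
ee_pos: [0.5124, 0.3173, 0.001]
eef_rot: [0.659, 0.752, 0.0, 0.0]
ft_force: [-0.1, -0.9, 6.2]
grip_width: 0.689
gripper_force: 32.6
```

Grip width is 58.6 mm at 32 N, so the dish is held. Next: lift, carry it past the nest so the wrist camera can see the nest, and look.

```bash
python3 -m inch '[[[0,0,-0.1],[0,0,0],0.6],[[0,0,-0.3],[0,0,0],0.6],[[0,0,-0.6],[0,0,0],0.6],[[-0.1,-0.01,-0.9],[0,0,0],0.6],[[-0.3,-0.03,-1],[0,0,0],0.6],[[-0.55,-0.06,-1],[0,0,0],0.6],[[-0.8,-0.08,-1],[0,0,0],0.6],[[-1,-0.1,-1],[0,0,0],0.6],[[-1,-0.1,-1],[0,0,0],0.6],[[-1,-0.1,-1],[0,0,0],0.6]]'
python3 -m inch '[[[-0.1,-0.01,-0.15],[0,0,0],0.6],[[-0.3,-0.03,-0.3],[0,0,0],0.6],[[-0.5,-0.05,-0.4],[0,0,0],0.6],[[-0.75,-0.07,-0.4],[0,0,0],0.6],[[-0.9,-0.09,-0.4],[0,0,0],0.6],[[-1,-0.09,-0.4],[0,0,0],0.6],[[-1,-0.09,-0.4],[0,0,0],0.6],[[-1,-0.09,-0.4],[0,0,0],0.6],[[-1,-0.09,-0.4],[0,0,0],0.6],[[-1,-0.09,-0.4],[0,0,0],0.6]]'
python3 -m inch '[[[-0.1,0,0],[0,0,0],0.6],[[-0.3,-0.03,0],[0,0,0],0.6],[[-0.5,-0.05,0],[0,0,0],0.6],[[-0.7,-0.07,0],[0,0,0],0.6],[[-0.8,-0.07,0],[0,0,0],0.6],[[-0.83,-0.07,0],[0,0,0],0.6],[[-0.83,-0.07,0],[0,0,0],0.6],[[-0.83,-0.07,0],[0,0,0],0.6],[[-0.83,-0.07,0],[0,0,0],0.6],[[-0.83,-0.07,0],[0,0,0],0.6]]'
python3 - <<'E'
from h import *
np.set_printoptions(precision=4,suppress=True)
st=ctrl.get_state();w=save('wrist','w3'); p0=np.array(st['ee_pos']); Rt=R.from_quat(st['eef_rot']).as_matrix()
print(p0, np.degrees(np.arctan2(Rt[1,0],Rt[0,0])))
g=cv2.cvtColor(w,cv2.COLOR_RGB2GRAY)
e=proj('wrist',[.516,.093,.057],st); print('exp nest px',e)
x0,y0=int(e[0]-60),max(0,int(e[1]-60)); b=(g[y0:y0+120,x0:x0+120]<55).astype(np.uint8)
n,l,sx,ce=cv2.connectedComponentsWithStats(b); k=l[min(119,int(e[1])-y0),60]; 
ct=max(cv2.findContours((l==k).astype(np.uint8),0,2)[0],key=cv2.contourArea)[:,0]+[x0,y0]
for z in(.057,):
    q=np.array([atz(*ray('wrist',c,st),z)[:2] for c in ct]); c,r=cv2.minEnclosingCircle(q.astype(np.float32)); print(ct.min(0),ct.max(0),z,'bbox c',(q.min(0)+q.max(0))/2,c,'d',2*r)
for x in ctrl.regions_of('wrist','dish_mid'):
    m=x['mask'].astype(np.uint8); ct=max(cv2.findContours(m,0,2)[0],key=cv2.contourArea)[:,0]; print(x['conf'],ct.min(0),ct.max(0))
    q=np.array([atz(*ray('wrist',k,st),p0[2]+.015)[:2] for k in ct]); c,r=cv2.minEnclosingCircle(q.astype(np.float32)); print('dish',c,2*r, 'rel tool',(Rt.T@(np.r_[c,p0[2]]-p0))[:2])
E
```

```text
t: 12.9
ee_pos: [0.5154, 0.2169, 0.1002]
eef_rot: [0.659, 0.752, -0.0, -0.0]
ft_force: [-0.2, 0.0, -0.9]
grip_width: 0.683
gripper_force: 32.3
t: 14.15
ee_pos: [0.5196, 0.1168, 0.1403]
eef_rot: [0.659, 0.752, -0.0, -0.0]
ft_force: [-0.3, -0.4, -0.7]
grip_width: 0.686
gripper_force: 32.3
t: 15.4
ee_pos: [0.5236, 0.0334, 0.1403]
eef_rot: [0.659, 0.752, 0.0, 0.0]
ft_force: [0.3, 0.2, 0.6]
grip_width: 0.687
gripper_force: 32.3
[0.5236 0.0334 0.1403] 97.5733663669854
exp nest px [276.9695 132.8362]
[237  96] [313 170] 0.057 bbox c [0.5149 0.0926] (0.5147781372070312, 0.0924207791686058) d 0.053323373198509216
0.94 [211 215] [339 334]
dish (0.5214830040931702, 0.03499462082982063) 0.06280171871185303 rel tool [ 0.0018 -0.0019]
0.49 [285   0] [312   4]
dish (0.5158259868621826, 0.1538521945476532) 0.01070820540189743 rel tool [0.1204 0.0082]
```

View pics/w3.png

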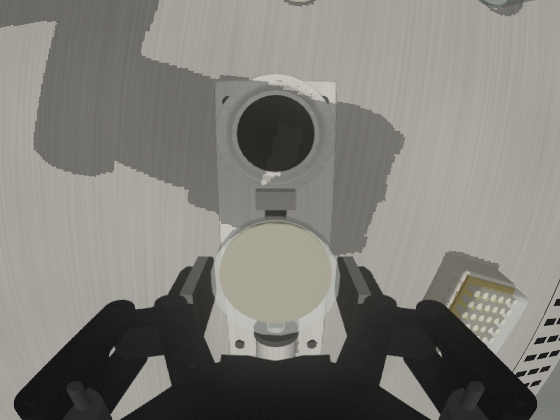

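The wrist view shows the held dish level at (276,273) and the nest floor at (276,133), seen at (0.515, 0.0925). Correcting the wrist camera's roughly 2 mm bias with the centred dish gives a nest position of (0.516, 0.0925). Moving back over it and down to just above the rim.

```bash
python3 -m inch '[[[0.1,0,0],[0,0,0],0.6],[[0.3,0,0],[0,0,0],0.6],[[0.5,0,0],[0,0,0],0.6],[[0.59,0,0.1],[0,0,0],0.6],[[0.59,0,0.3],[0,0,0],0.6],[[0.59,0,0.45],[0,0,0],0.6],[[0.59,0,0.6],[0,0,0],0.6],[[0.59,0,0.68],[0,0,0],0.6],[[0.59,0,0.72],[0,0,0],0.6],[[0.59,0,0.72],[0,0,0],0.6]]'
python3 -m inch '[[[0,0,0.01],[0,0,0],0.6],[[0,0,0.02],[0,0,0],0.6],[[0,0,0.03],[0,0,0],0.6],[[0,0,0.04],[0,0,0],0.6],[[0,0,0.05],[0,0,0],0.6],[[0,0,0.06],[0,0,0],0.6],[[0,0,0.07],[0,0,0],0.6],[[0,0,0.075],[0,0,0],0.6],[[0,0,0.08],[0,0,0],0.6],[[0,0,0.08],[0,0,0],0.6]]'
```

```text
t: 16.75
ee_pos: [0.5159, 0.0917, 0.0683]
eef_rot: [0.659, 0.752, -0.0, 0.0]
ft_force: [-0.1, -0.5, -0.1]
grip_width: 0.686
gripper_force: 32.3
t: 18.0
ee_pos: [0.5159, 0.0917, 0.0603]
eef_rot: [0.659, 0.752, 0.0, 0.0]
ft_force: [0.5, 0.2, -1.0]
grip_width: 0.681
gripper_force: 32.3
```

```bash
python3 -m inch '[[[0,0,0.003],[0,0,0],0.6],[[0,0,0.006],[0,0,0],0.6],[[0,0,0.009],[0,0,0],0.6],[[0,0,0.012],[0,0,0],0.6],[[0,0,0.015],[0,0,0],0.6],[[0,0,0.017],[0,0,0],0.6],[[0,0,0.019],[0,0,0],0.6],[[0,0,0.02],[0,0,0],0.6],[[0,0,0.02],[0,0,0],0.6],[[0,0,0.02],[0,0,0],0.6]]'
python3 - <<'E'
from h import *
save('side','s2')
s=cv2.imread('pics/s2.png')[200:290,230:330]; cv2.imwrite('pics/s2c.png',cv2.resize(s,None,fx=5,fy=5,interpolation=2))
E
```

```text
t: 19.25
ee_pos: [0.5159, 0.0917, 0.0583]
eef_rot: [0.659, 0.752, 0.0, 0.0]
ft_force: [0.9, -0.2, 0.6]
grip_width: 0.686
gripper_force: 32.3
```

View pics/s2c.png

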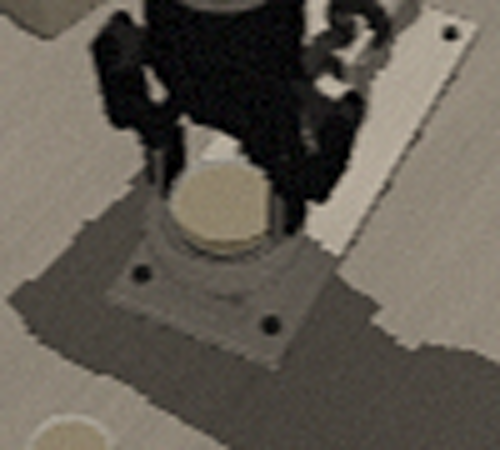

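The side view shows the dish level inside the nest rim (crop (220,210)), with the fingers above the rim. Last millimetre down, release, rise.

```bash
python3 -m inch '[[[0,0,0.005],[0,0,0],0.6],[[0,0,0.01],[0,0,0],0.6],[[0,0,0.01],[0,0,0],0.3],[[0,0,0.01],[0,0,0],0.2],[[0,0,0.01],[0,0,0],0.1],[[0,0,0.01],[0,0,0],0],[[0,0,0],[0,0,0],0],[[0,0,-0.15],[0,0,0],0],[[0,0,-0.4],[0,0,0],0],[[0,0,-0.6],[0,0,0],0]]'
python3 -m inch '[[[0,0,-0.2],[0,0,0],0],[[-0.2,0,-0.3],[0,0,0],0],[[-0.5,0,-0.4],[0,0,0],0],[[-0.8,0,-0.4],[0,0,0],0],[[-1,0,-0.4],[0,0,0],0],[[-1,0,-0.4],[0,0,0],0],[[-1,0,-0.4],[0,0,0],0],[[-1,0,-0.4],[0,0,0],0],[[-1,0,-0.4],[0,0,0],0],[[-1,0,-0.4],[0,0,0],0]]'
python3 - <<'E'
from h import *
np.set_printoptions(precision=4,suppress=True)
st=ctrl.get_state();w=save('wrist','w4');s=ctrl.camera('side')
for cam in('wrist','side'):
  for x in ctrl.regions_of(cam,'dish_mid'):
    m=x['mask'].astype(np.uint8); ct=max(cv2.findContours(m,0,2)[0],key=cv2.contourArea)[:,0]
    q=np.array([atz(*ray(cam,k,st),.073)[:2] for k in ct]); c,r=cv2.minEnclosingCircle(q.astype(np.float32)); print(cam,round(x['conf'],2),ct.min(0),ct.max(0),c,2*r)
a=cv2.resize(w[0:300,130:430],(560,560)); b=cv2.resize(s[220:280,250:300],(200,240)); a[:240,:200]=b
cv2.imwrite('pics/c4.png',a[:,:,::-1])
E
```

```text
t: 20.55
ee_pos: [0.5159, 0.0917, 0.1193]
eef_rot: [0.659, 0.752, 0.0, 0.0]
ft_force: [-0.7, 0.4, 0.1]
grip_width: 1.0
gripper_force: 0.0
t: 21.8
ee_pos: [0.529, -0.0072, 0.1583]
eef_rot: [0.659, 0.752, 0.0, 0.0]
ft_force: [0.5, -0.6, 0.6]
grip_width: 0.999
gripper_force: 0.0
wrist 0.84 [233  36] [318 119] (0.515212893486023, 0.09143301099538803) 0.06041303649544716
side 0.96 [262 231] [286 250] (0.5159555673599243, 0.09707784652709961) 0.0706564337015152
side 0.69 [161 330] [198 366] (0.5109054446220398, 0.44277423620224) 0.08073205500841141
side 0.56 [251 184] [324 273] (0.5030714869499207, 0.013323032297194004) 0.3357909619808197
side 0.49 [235 283] [251 298] (0.4894191026687622, 0.25986212491989136) 0.04347671568393707
```

View pics/c4.png

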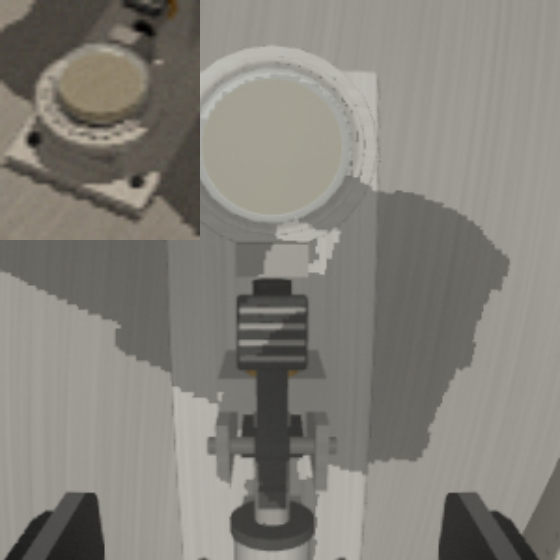

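The dish sits concentric and flat in the nest: wrist crop (272,148), and 60.4 mm across at the expected height. The paddle is at crop (272,330). Now to the handle: straddle it, close across it, draw.

```bash
python3 -c "
from h import *
st=ctrl.get_state(); print(atz(*ray('wrist',(275.7,176.8),st),.085))"
python3 -m inch '[[[-0.2,0,0],[0,0,0],0],[[-0.5,0,0],[0,0,0],0],[[-0.8,0,0],[0,0,0],0],[[-1,0,0],[0,0,0],0],[[-1,0,0],[0,0,0],0],[[-1,0,0],[0,0,0],0],[[-1,0,0],[0,0,0],0],[[-1,0,0],[0,0,0],0],[[-1,0,0],[0,0,0],0],[[-1,0,0],[0,0,0],0]]'
python3 -m inch '[[[-0.2,0,0],[0,0,0],0],[[-0.45,0,0],[0,0,0],0],[[-0.55,0,0],[0,0,0],0],[[-0.55,0,0.2],[0,0,0],0],[[-0.55,0,0.45],[0,0,0],0],[[-0.55,0,0.65],[0,0,0],0],[[-0.55,0,0.75],[0,0,0],0],[[-0.55,0,0.8],[0,0,0],0],[[-0.55,0,0.8],[0,0,0],0],[[-0.55,0,0.8],[0,0,0],0]]'
python3 - <<'E'
from h import *
st=ctrl.get_state();w=save('wrist','w5');s=ctrl.camera('side')
a=w[120:420,80:480]; b=cv2.resize(s[140:240,260:340],(320,400))
c=np.zeros((400,720,3),np.uint8); c[:300,:400]=a; c[:,400:]=b; cv2.imwrite('pics/c5.png',c[:,:,::-1])
print(proj('wrist',[.549,-.1612,.116],st),proj('wrist',st['ee_pos'],st))
E
```

```text
[0.52434815 0.02328562 0.085     ]
t: 23.25
ee_pos: [0.5421, -0.1064, 0.1583]
eef_rot: [0.659, 0.752, 0.0, -0.0]
ft_force: [-0.7, -0.1, -1.0]
grip_width: 0.998
gripper_force: 0.0
t: 24.5
ee_pos: [0.5496, -0.1613, 0.0789]
eef_rot: [0.659, 0.752, 0.0, 0.001]
ft_force: [-0.1, 0.2, 0.3]
grip_width: 1.003
gripper_force: 0.0
[276.13268258 312.78965156] [277.12193275 269.27606594]
```

View pics/c5.png

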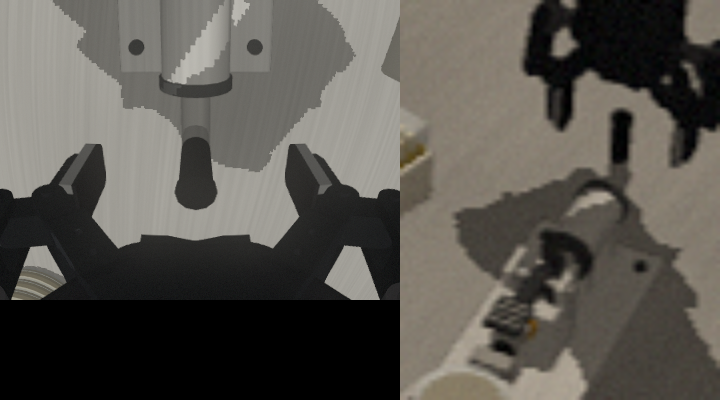

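The handle sits centred between the fingers (crop (196,190)), exactly where predicted. Grip, then draw.

```bash
python3 -m inch '[[[0,0,0],[0,0,0],0.3],[[0,0,0],[0,0,0],0.6],[[0,0,0],[0,0,0],0.9],[[0,0,0],[0,0,0],0.95],[[0,0,0],[0,0,0],0.95],[[0,0,0],[0,0,0],0.95],[[0,0,0],[0,0,0],0.95],[[0,0,0],[0,0,0],0.95],[[0,0,0],[0,0,0],0.95],[[0,0,0],[0,0,0],0.95]]' 80
python3 -m inch '[[[-0.05,0,0],[0,0,0],0.95],[[-0.1,0,0],[0,0,0],0.95],[[-0.15,0,0],[0,0,0],0.95],[[-0.2,0,0],[0,0,0],0.95],[[-0.25,0,0],[0,0,0],0.95],[[-0.29,0,0],[0,0,0],0.95],[[-0.32,0,0],[0,0,0],0.95],[[-0.345,0,0],[0,0,0],0.95],[[-0.345,0,0],[0,0,0],0.95],[[-0.345,0,0],[0,0,0],0.95]]'
```

```text
t: 25.85
ee_pos: [0.5497, -0.1612, 0.0785]
eef_rot: [0.659, 0.752, 0.0, 0.0]
ft_force: [5.9, -0.1, 2.1]
grip_width: 0.138
gripper_force: 77.8
t: 27.1
ee_pos: [0.5538, -0.1925, 0.0783]
eef_rot: [0.659, 0.752, 0.002, -0.002]
ft_force: [4.6, 13.2, 5.6]
grip_width: 0.135
gripper_force: 78.2
```

Measured draw is 31.6 mm at 13 N; the arm gives about 3 mm. Pulling a little further.

```bash
python3 -m inch '[[[-0.01,0,0],[0,0,0],0.95],[[-0.02,0,0],[0,0,0],0.95],[[-0.03,0,0],[0,0,0],0.95],[[-0.03,0,0],[0,0,0],0.95],[[-0.03,0,0],[0,0,0],0.95],[[-0.03,0,0],[0,0,0],0.95],[[-0.03,0,0],[0,0,0],0.95],[[-0.03,0,0],[0,0,0],0.95],[[-0.03,0,0],[0,0,0],0.95],[[-0.03,0,0],[0,0,0],0.95]]'
```

```text
t: 28.35
ee_pos: [0.5542, -0.1952, 0.0783]
eef_rot: [0.659, 0.752, 0.002, -0.002]
ft_force: [4.0, 15.3, 5.5]
grip_width: 0.144
gripper_force: 78.2
```

```bash
python3 -m inch '[[[0.01,0,0],[0,0,0],0.95],[[0.02,0,0],[0,0,0],0.95],[[0.03,0,0],[0,0,0],0.95],[[0.04,0,0],[0,0,0],0.95],[[0.05,0,0],[0,0,0],0.95],[[0.06,0,0],[0,0,0],0.95],[[0.07,0,0],[0,0,0],0.95],[[0.07,0,0],[0,0,0],0.95],[[0.07,0,0],[0,0,0],0.95],[[0.07,0,0],[0,0,0],0.95]]'
```

```text
t: 29.6
ee_pos: [0.5536, -0.1906, 0.0784]
eef_rot: [0.659, 0.752, 0.001, -0.0]
ft_force: [6.4, 4.0, 2.3]
grip_width: 0.14
gripper_force: 78.1
```

The force fell to 4 N where the spring would give 12.5 N, so the sear is holding. Let go, rise, move towards the paddle and shut the fingers on the way.

```bash
python3 -m inch '[[[0,0,0],[0,0,0],0.8],[[0,0,0],[0,0,0],0.5],[[0,0,0],[0,0,0],0.2],[[0,0,0],[0,0,0],0],[[0,0,0],[0,0,0],0],[[0,0,-0.2],[0,0,0],0],[[0,0,-0.5],[0,0,0],0],[[0,0,-0.8],[0,0,0],0],[[0,0,-0.9],[0,0,0],0],[[0,0,-0.9],[0,0,0],0]]' 30
python3 -m inch '[[[0.2,0,0],[0,0,0],0],[[0.5,0,0],[0,0,0],0.2],[[0.8,0,0],[0,0,0],0.5],[[1,0,0],[0,0,0],0.8],[[1,0,0],[0,0,0],1],[[1,0,0],[0,0,0],1],[[1,0,0],[0,0,0],1],[[1,0,0],[0,0,0],1],[[1,0,0],[0,0,0],1],[[1,0,0],[0,0,0],1]]'
python3 - <<'E'
from h import *
s=ctrl.camera('side');st=ctrl.get_state();a=ctrl.camera('top')
c=np.hstack([cv2.resize(s[150:270,250:340],(360,480)),cv2.resize(a[185:245,225:345],(440,480)) if 0 else cv2.resize(a[190:240,230:345],(437,480//2)).repeat(1,0) if 0 else np.vstack([cv2.resize(a[190:240,230:345],(437,190)),np.zeros((290,437,3),np.uint8)])])
cv2.imwrite('pics/c6.png',c[:,:,::-1]); p=np.array(st['ee_pos']); Rt=R.from_quat(st['eef_rot']).as_matrix()
print(p,Rt.T@(np.array([.5246,.023,.085])-p), 'cap px if cocked / rest',proj('side',[.5531,-.1909,.116]),proj('side',[.5492,-.1612,.116]))
E
```

```text
t: 30.85
ee_pos: [0.5533, -0.1913, 0.1681]
eef_rot: [0.659, 0.752, 0.0, 0.0]
ft_force: [-0.1, -0.1, 0.6]
grip_width: 0.997
gripper_force: 0.0
t: 32.1
ee_pos: [0.5402, -0.0923, 0.1683]
eef_rot: [0.659, 0.752, -0.0, -0.0]
ft_force: [-0.6, 0.2, 0.2]
grip_width: 0.003
gripper_force: 0.0
[ 0.54021234 -0.09230263  0.16832143] [ 0.11635329 -0.00034516  0.08332284] cap px if cocked / rest [319.30280114 163.3958045 ] [315.25264895 169.22984309]
```

View pics/c6.png

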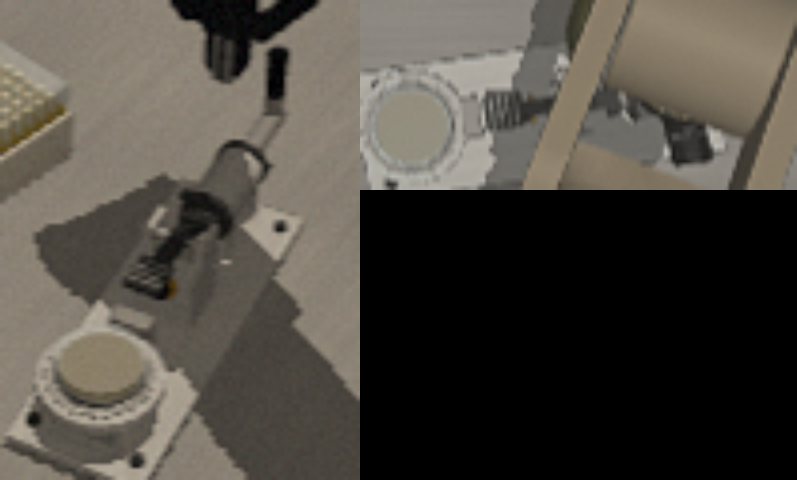

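The cap is at side px (319.5,162), which matches the cocked prediction (319,163), so the sear holds the striker alone. The dish is flat in the nest. Moving over the paddle and pressing.

```bash
python3 -m inch '[[[0.2,0,0],[0,0,0],1],[[0.5,0,0.1],[0,0,0],1],[[0.8,0,0.3],[0,0,0],1],[[1,0,0.4],[0,0,0],1],[[1,0,0.5],[0,0,0],1],[[1,0,0.5],[0,0,0],1],[[1,0,0.5],[0,0,0],1],[[1,0,0.5],[0,0,0],1],[[1,0,0.5],[0,0,0],1],[[1,0,0.5],[0,0,0],1]]'
python3 -m inch '[[[0.1,0,0],[0,0,0],1],[[0.16,0,0.1],[0,0,0],1],[[0.16,0,0.2],[0,0,0],1],[[0.16,0,0.28],[0,0,0],1],[[0.16,0,0.32],[0,0,0],1],[[0.16,0,0.36],[0,0,0],1],[[0.16,0,0.4],[0,0,0],1],[[0.16,0,0.43],[0,0,0],1],[[0.16,0,0.45],[0,0,0],1],[[0.16,0,0.45],[0,0,0],1]]'
python3 - <<'E'
from h import *
s=save('side','s7')
for x in ctrl.regions_of('side','handle')[:2]:
    v,u=np.where(x['mask']); print(x['conf'],u[v==v.min()].mean(),v.min())
g=cv2.cvtColor(s,cv2.COLOR_RGB2GRAY)[155:180,308:328]; v,u=np.where(g<45); print(v.min()+155,u[v<=v.min()+3].mean()+308)
E
```

```text
t: 33.45
ee_pos: [0.5271, 0.0068, 0.1184]
eef_rot: [0.659, 0.752, 0.0, 0.0]
ft_force: [-0.1, -0.0, -0.1]
grip_width: 0.001
gripper_force: 0.0
t: 34.7
ee_pos: [0.5251, 0.0231, 0.0735]
eef_rot: [0.659, 0.752, 0.0, -0.0]
ft_force: [-0.4, 5.4, 5.2]
grip_width: 0.002
gripper_force: 2.8
0.56 314.5 167
155 322.47058823529414
```

```bash
python3 -m inch '[[[0,0,-0.1],[0,0,0],1],[[0,0,-0.3],[0,0,0],1],[[0,0,-0.6],[0,0,0],1],[[0,0,-0.9],[0,0,0],1],[[0,0,-1],[0,0,0],1],[[0,0,-1],[0,0,0],1],[[0,0,-1],[0,0,0],1],[[0,0,-1],[0,0,0],1],[[0,0,-1],[0,0,0],1],[[0,0,-1],[0,0,0],1]]'
python3 - <<'E'
from h import *
s=ctrl.camera('side');st=ctrl.get_state();w=ctrl.camera('wrist')
s0=cv2.imread('pics/side0.png')[:,:,::-1]; 
def tmpl(im0,box,im,pad=12):
    x0,y0,x1,y1=box; r=cv2.matchTemplate(im[y0-pad:y1+pad,x0-pad:x1+pad],im0[y0:y1,x0:x1].copy(),cv2.TM_CCOEFF_NORMED); m=cv2.minMaxLoc(r); return m[1],m[3][0]-pad,m[3][1]-pad
print('handle shift vs start',tmpl(s0,(308,165,322,185),s))
for cam in('side','wrist'):
  for x in ctrl.regions_of(cam,'dish_mid'):
    m=x['mask'].astype(np.uint8); ct=max(cv2.findContours(m,0,2)[0],key=cv2.contourArea)[:,0]
    q=np.array([atz(*ray(cam,k,st),.073)[:2] for k in ct]); c,r=cv2.minEnclosingCircle(q.astype(np.float32)); print(cam,round(x['conf'],2),ct.min(0),ct.max(0),c,2*r)
E
```

```text
t: 36.05
ee_pos: [0.5249, 0.0228, 0.1731]
eef_rot: [0.659, 0.752, -0.0, -0.0]
ft_force: [0.6, -0.1, 0.9]
grip_width: -0.0
gripper_force: 0.0
handle shift vs start (0.7141441106796265, 0, 0)
side 0.81 [263 231] [286 250] (0.5151047110557556, 0.0961153656244278) 0.06815021485090256
side 0.72 [235 283] [251 298] (0.4902361035346985, 0.2605654299259186) 0.04280396178364754
side 0.57 [161 331] [198 367] (0.5104146599769592, 0.4449749290943146) 0.08150002360343933
wrist 0.66 [284   0] [308   4] (0.5182098150253296, 0.1848927140235901) 0.017992554232478142
wrist 0.61 [236  81] [314 159] (0.5152938365936279, 0.0908709242939949) 0.05973941832780838
```

The handle is back at its rest pixels, so the striker fired. The dish is unmoved in the nest (mask rows 231–250 as before, 59.7 mm across at the seated height). The robot is clear at z 0.173. Handing in.

```bash
python3 -c "
from cell import ctrl
print(ctrl.close_job())"
```

```text
the job is handed in; nothing more can be done
None
```

I set the middle-sized dish in the nest, cocked the striker, let go and fired it with the paddle. The last images show the striker back at rest, the dish still seated and the robot clear. I handed the job in after about 36 s; no verdict came back.

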